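# Zero the registration guide on the block and back it off three clicks

## Robot

A 7-joint arm with a two-finger parallel gripper is mounted at the origin on the work surface; the furniture and walls round the work are solid. World frame = base frame: x ahead of the robot, y to its left, z up, the work surface at z = 0. Lengths are in m, angles in degrees, forces in N, time in s.
With the tool pointing down it reaches from about 0.375 to 0.925 m from the base axis. Payload 3.1 kg.
Tool frame: the origin (TCP) lies on the centre line of the jaws, within the pads' length; the fingertips stand 25 mm ahead of it and the grasp point (between the pads) lies 6 mm ahead of it; z points along the fingers, x is the direction in which the jaws open and shut, and the axes are right-handed (so a half turn about z gives the same grasp; the last joint's range is limited). The gripper opens to 85 mm and grips with 20 to 120 N. Pads are 22 mm wide; open, the fingers measure 114 mm over their backs; the gripper's body (76 mm by 85 mm) begins 54 mm behind the grasp point. The pads swing forward as they close: fully open they stand 13 mm farther back than shut.
Start: joints at [-77.854, 21.939, 2.515, 91.553, -1.026, 66.532, -2.859], TCP at [0.198, 0.619, 0.256] pointing down, gripper open.
Joint ranges: [-149.38, 149.38], [-23.57, 123.04], [-84.95, 90], [0, 143.3], [-89.99, 269.99], [3.08, 112.72], [-163.45, 163.45]. Speed limits (degrees/s): [159.86, 159.86, 180, 180, 180, 180, 180].

## Interface

Orientations are given as [roll, pitch, yaw] about the fixed x, y, z axes, in that order (R = Rz(yaw) Ry(pitch) Rx(roll)).
In Python, from bench import * gives the robot as it stands. The module is installed in compiled form; this text tells all that it offers.
- The arm moves only by the tool move_arm, never from a script. Its argument "targets" is text: rows parted by semicolons, each of 7 numbers parted by spaces: the turn, a rotation vector about the tool's x, y, z in degrees, then the shift along the tool's x, y, z in mm, then the opening, from 0 (shut) to 1 (fully open). In form: rx ry rz dx dy dz jaw; .... A call has 1 to 12 rows; each row is the pose to reach, as a shift and turn from the pose commanded when the call began, along the tool's axes at that moment; what a row does not reach only later rows make up. A row lasts 1/10 s, in which the tool goes at most 50 mm and 8.59 degrees, less where a joint would pass 70% of its speed; a pose out of reach is approached as far as the arm can. A call with a gripper value outside its range is refused whole. The fingers move at their own pace and stop on an object; the grip force is fixed at half the most. Time passes only in rows, so rows that repeat a pose let the fingers close. It gives the time, the measured TCP pose, the force and the opening at its end, in the units of the state.
- observe(): the state, without advancing time (a new reading comes with each control period).
- read_camera(name): name is "scene" or "top" or "wrist"; returns the picture (480x640x3 uint8, red, green, blue); there is no depth.
- camera_params(name): a dict with "fov_y" (degrees; the focal length in pixels is half the picture's height over the tangent of half this angle, whatever the lens; pixels are square), "cx", "cy" (the principal point, pixels), "world_from_camera" (4x4, takes a point from camera to world coordinates). Camera axes: x right, y up, looking along -z (the intrinsics and any distortion apply to the point x, -y, -z); pixel columns grow to the right and rows downward; lengths in m; the calibration is good to about 2 mm. A picture is of the moment at which its call begins: read the wrist's pose just before it. camera_params takes no time and is no camera call; for the wrist camera it gives the pose at the moment of the call.
- hand_in(): hands the job in, once; it reports no verdict.
The state is a dict: "time": time; "joints": joint angles; "joint_vel": joint speeds; "joint_efforts": joint torques, N m; "tcp_pos": TCP position; "tool_rot": TCP orientation; "force": force on the tool from outside, world axes, zero at the start; "torque": the same for the moment, N m; "opening": finger opening in m.
Only numpy, scipy, OpenCV 4.12 (cv2) and the standard library are available. Lean on these libraries where they do the work, as an engineer would, in place of code of your own. Each camera call takes 0.05 s, during which the arm holds its last target. There are 200 camera calls.

## Task

Zero the registration guide: with its knob, wind the sliding bar clockwise towards the printing block until you feel it come up solid against the block, but do not force it. Then turn the knob back exactly three clicks, so that the bar stands three clicks clear of the block, let go, and leave the other things on the table as they are.

Things in the scene. Friction and masses are not known exactly. Their poses are not given: they have to be found in the camera images.
- guide_bed: The registration guide: an aluminium bed plate 160 x 280 x 10 mm, fixed to the table, with a grey gear housing 92 x 92 mm, top at z = 36 mm, standing at x = -20, y = +100 mm of its frame. Origin on the underside of the bed, its x across the slide, its y along the slide (the block lies to -y, the knob to +y), z up.
- dial: Black knob on the housing, at (-20, +100, 36) mm of guide_bed; origin on its axis at the housing's top, z up. A skirt 52 mm across up to z = 8 mm carries a bar grip 46 mm long (knob's x), 14 mm thick (knob's y), z = 8 to 38 mm, to be pinched from above. Clockwise from above drives the bar to the block, 7.5 mm per rad. At the start the bar is 0.4 to 2.5 rad of turn short of the block.
- dial_grip (a point): On the knob's axis, mid height of the bar grip, 62 mm above the table; axes as the knob's. The knob has 18 clicks a turn: one click = 20 degrees = 2.62 mm of the bar. Leaving a notch takes about 0.035 N m; let go, the knob falls into the nearest notch. Against the block it comes up solid, with no give: each 0.1 N m then puts 13 N on the block, and 0.02 rad more is too much.
- guide: The sliding aluminium cross bar, 130 mm (x) by 22 mm (y) by 28 mm high, on two rails of the bed, with a steel rack that runs into the housing. Moved by the knob only; do not push it directly.
- guide_face (a point): The middle of the bar's flat face that looks to the block (-y of guide_bed), 34 mm above the table; axes as those of guide_bed.
- block: The printing block, a dark lino sheet on plywood, 80 (x) x 90 (y) x 28 mm, screwed down on the bed at a place that varies by a few mm. Origin at the centre of its underside, axes as those of guide_bed. It is well touched at 9 to 28 N (0.07 to 0.21 N m at the knob beyond the click's); over 28 N would mar it.
- block_face (a point): The middle of the block's edge face that looks to the guide bar (+y of the block); axes as the block's. The gap is the y of guide_face in this frame, 3 to 18.5 mm at the start.
- ink_jar_madder: Bystander: a low closed ink jar with a red lid, 68 mm across, 63 mm high, loose beyond the bed. Origin at the centre of its underside.
- marker_b: Bystander: a white felt marker with a red cap, 16 x 136 x 17 mm, lying loose on the robot's side of the bed. Origin at the centre of its underside.
- spring_clamp_b: Bystander: a black spring clamp, 40 x 111 x 24 mm, lying loose beyond the bed. Origin at the centre of its underside.

How it is judged (in metres and radians):
On the way:
1. the guide bar bears on the printing block with more than 9 N (contact force between guide and block above 9 N), for 0.2 s.
At the end, for the whole second after the job is handed in: the guide bar stands three clicks clear of the block: gap between 6.2 and 9.5 mm (three clicks are 7.85 mm; the touch may fall up to half a click beside a notch), bar and knob at rest, after the bar has borne on the block (y of guide_face in the frame of block_face between 0.0062 and 0.0095 m and linear speed of guide below 0.003 m/s and angular speed of dial below 0.05 rad/s).
It fails at once if the guide bar is forced against the block (over 28 N) (contact force between guide and block above 28 N).
It fails at once if the guide bar is pushed directly instead of with its knob (contact force between any of the fingers, the arm and guide above 2 N).
It fails at once if ink_jar_madder is shoved more than 30 mm (distance of ink_jar_madder from where it was at the start of the episode above 0.03 m).
It fails at once if marker_b is shoved more than 30 mm (distance of marker_b from where it was at the start of the episode above 0.03 m).
It fails at once if spring_clamp_b is shoved more than 30 mm (distance of spring_clamp_b from where it was at the start of the episode above 0.03 m).
It also fails if it takes over 72 s, if anything falls off the work surface, if the arm or the gripper's body presses on something with over 40 N, if the wrist force passes 120 N, or if a joint passes its speed limit or range.

## Working session

There is one attempt and no reset: what is moved stays moved. The work goes in short steps, Python scripts to look and compute and a tool call to move; the robot and the scene stay as the last step left them, time stands still between calls to the robot, and variables do not carry over. Pictures are saved under pics/ and viewed, about 8 in all and at most 12, crops included, and the job is handed in when it is done.

Besides the shell and the picture viewer there is one more tool, called after ">>>" as a command line: name --argument value ..., lists and objects as JSON in quotes. move_arm: Moves the arm, as the interface text tells. Its arguments: {"type":"object","properties":{"targets":{"type":"string"}},"required":["targets"]}

```bash
mkdir -p pics; python3 - <<'E'
from bench import *
import cv2,numpy as np
s=observe();print(s)
ims=[]
for n in("scene","top"):
    p=camera_params(n);print(n,p)
    im=read_camera(n)[:,:,::-1];cv2.imwrite(f"pics/{n}.png",im)
E
```

```text
{'time': 0.0, 'joints': array([-77.85428412,  21.99288176,   2.51244755,  91.64843412,
        -1.02533197,  66.53228626,  -2.85889098]), 'joint_vel': array([ 0.0997352 , -0.07801035,  0.05965904, -0.01028033, -0.04688044,
        0.01605585,  0.01042612]), 'joint_efforts': array([-2.35427060e-04, -4.33471763e+01,  1.02427728e+00, -2.49511528e+01,
        1.05126004e-02,  1.13948577e-02,  8.41843331e-06]), 'tcp_pos': array([0.19789976, 0.61822204, 0.25488209]), 'tool_rot': array([1.79991268e+02, 1.50850035e-01, 7.22547169e+01]), 'force': array([ 0.49625137, -1.40993111, -0.37118439]), 'torque': array([0.04457935, 0.04361343, 0.01317804]), 'opening': 0.08524137267494086}
scene {'fov_y': 48.20398909877497, 'cx': 319.0527208774416, 'cy': 234.63712986963515, 'world_from_camera': array([[ 0.67196554,  0.56390291, -0.48007897,  0.16109476],
       [-0.740521  ,  0.51996161, -0.42575647, -0.38282481],
       [ 0.00953732,  0.64160224,  0.76697823,  0.69686591],
       [ 0.        ,  0.        ,  0.        ,  1.        ]])}
top {'fov_y': 45.55340687755529, 'cx': 325.88832731191684, 'cy': 240.27880845960192, 'world_from_camera': array([[-0.10255911,  0.96916625, -0.22405003,  0.39410526],
       [-0.99471638, -0.09888628,  0.02758302, -0.01814054],
       [ 0.00457705,  0.22569513,  0.97418723,  0.90207898],
       [ 0.        ,  0.        ,  0.        ,  1.        ]])}
```

View pics/top.png

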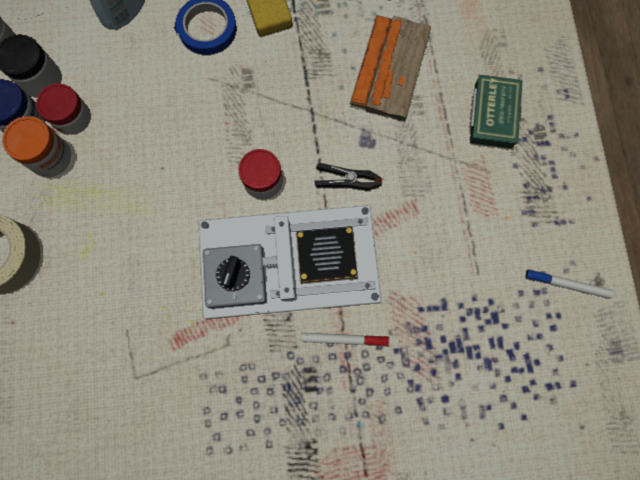

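View pics/scene.png

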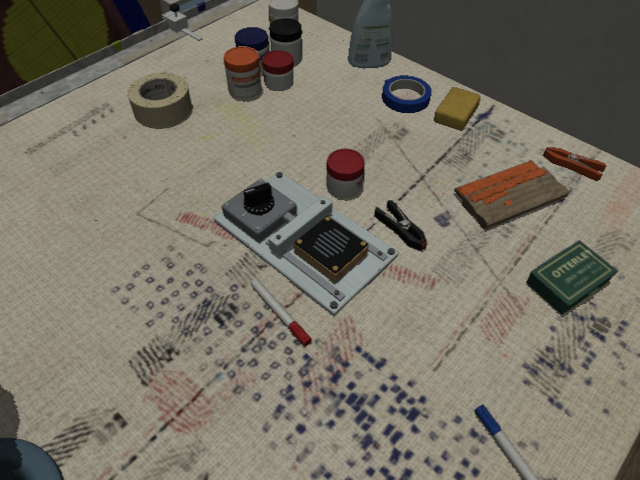

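The top picture shows the bed at about (200–380, 205–318), the knob at (233,273), the bar at (286,257) and the block at (327,254). The marker is at (345,339), the jar at (260,170) and the clamp at (348,177). I'll enlarge this area and compute the positions.

```bash
cat > h.py <<'E'
from bench import *
import cv2,numpy as np
from scipy.spatial.transform import Rotation as R
def px2w(p,uv,z):
    f=240/np.tan(np.radians(p["fov_y"]/2));T=p["world_from_camera"]
    d=T[:3,:3]@np.array([(uv[0]-p["cx"])/f,-(uv[1]-p["cy"])/f,-1]);o=T[:3,3]
    return o+d*(z-o[2])/d[2]
def w2px(p,X):
    f=240/np.tan(np.radians(p["fov_y"]/2));T=p["world_from_camera"]
    c=T[:3,:3].T@(np.asarray(X)-T[:3,3]);return np.array([p["cx"]-f*c[0]/c[2],p["cy"]+f*c[1]/c[2]])
E
python3 - <<'E'
from h import *
p=camera_params("top");im=cv2.imread("pics/top.png")
for n,uv,z in[("knob top",(233,272),.074),("bedNE",(371,207),.01),("bedSE",(380,303),.01),("bedSW",(205,318),.01),("bedNW",(200,221),.01),("jar",(260,168),.063),("marker a",(303,337),.01),("marker b",(388,341),.01),("clamp",(348,177),.012)]:
    print(n,px2w(p,uv,z).round(4))
cv2.imwrite("pics/c1.png",cv2.resize(im[195:330,190:390],None,fx=4,fy=4,interpolation=cv2.INTER_CUBIC))
E
```

```text
knob top [0.5509 0.0989 0.074 ]
bedNE [ 0.647 -0.122  0.01 ]
bedSE [ 0.4906 -0.1172  0.01  ]
bedSW [0.4952 0.1559 0.01  ]
bedNW [0.6516 0.1553 0.01  ]
jar [0.712 0.048 0.063]
marker a [0.4506 0.0074 0.01  ]
marker b [ 0.4312 -0.1222  0.01  ]
clamp [ 0.7011 -0.0904  0.012 ]
```

View pics/c1.png

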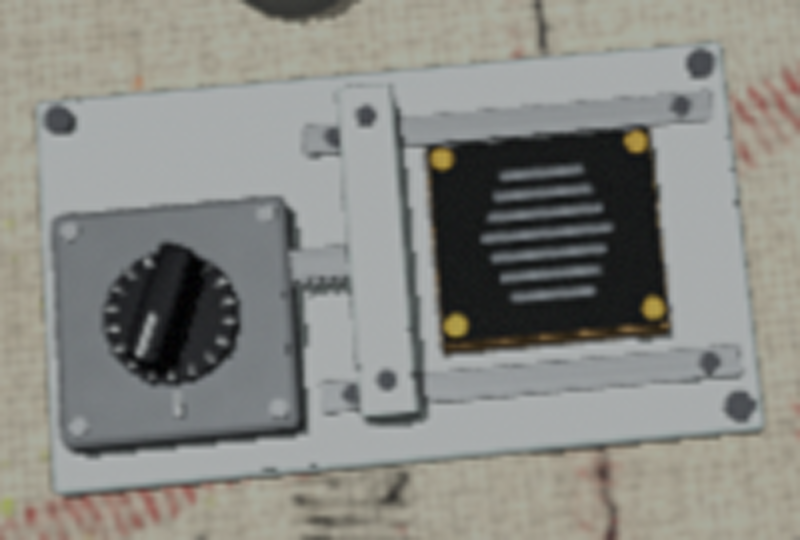

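```bash
python3 - <<'E'
from h import *
p=camera_params("top")
c=lambda x,y,z:px2w(p,(190+(x-1.5)/4,195+(y-1.5)/4),z)
cs=[c(56,217,.036),c(284,199,.036),c(300,430,.036),c(68,448,.036)]
print("housing c",np.mean(cs,0).round(4))
print("skirt c",c(172,314,.044).round(4))
a,b=c(178,246,.074),c(148,368,.074);print("grip",a.round(4),b.round(4),((a+b)/2).round(4),np.degrees(np.arctan2(*(a-b)[1::-1])))
L,Rr=c(46,100,.01),c(720,45,.01);L2,R2=c(55,492,.01),c(762,428,.01)
d=(L-Rr)+(L2-R2);d/=np.linalg.norm(d);print("bed y dir",d.round(3), "bed c",np.mean([L,Rr,L2,R2],0).round(4))
A,B=c(393,90,.048),c(416,405,.048);C,D=c(428,148,.038),c(445,342,.038)
print("gap",((A+B)/2-(C+D)/2)@d)
T=(L+Rr+L2+R2)/4
s=observe();print(s["tcp_pos"],s["tool_rot"],R.from_euler("xyz",s["tool_rot"],degrees=True).as_matrix().round(3))
E
```

```text
housing c [0.553  0.1032 0.036 ]
skirt c [0.5549 0.1038 0.044 ]
grip [0.5744 0.0957 0.074 ] [0.5302 0.1096 0.074 ] [0.5523 0.1026 0.074 ] -17.453679229343663
bed y dir [0.014 1.    0.   ] bed c [0.5729 0.0185 0.01  ]
gap 0.011949565269667051
[0.19792859 0.61826176 0.2549664 ] [1.79991759e+02 1.42408310e-01 7.22541556e+01] [[ 0.305  0.952 -0.001]
 [ 0.952 -0.305 -0.002]
 [-0.002  0.    -1.   ]]
```

>>> move_arm --targets "0 0 0 -27 35 0 1;0 0 0 -55 71 0 1;0 0 0 -82 106 0 1;0 0 0 -109 141 0 1;0 0 0 -136 177 0 1;0 0 0 -164 212 0 1;0 0 0 -191 247 0 1;0 0 0 -218 283 0 1;0 0 0 -246 318 0 1;0 0 0 -273 354 0 1;0 0 0 -300 389 0 1;0 0 0 -327 424 0 1"

```text
time: 1.3
tcp_pos: [0.5027, 0.1766, 0.256]
tool_rot: [-180.0, 0.0, 72.3]
force: [0.5, 0.1, -1.3]
opening: 0.0853
```

>>> move_arm --targets "0 0 0 -18 24 0 1;0 0 0 -37 47 0 1;0 0 0 -55 71 0 1;0 0 0 -55 71 0 1;0 0 0 -55 71 0 1"

```text
time: 1.8
tcp_pos: [0.5529, 0.1036, 0.2557]
tool_rot: [-179.9, 0.0, 72.1]
force: [-0.1, 0.9, 0.3]
opening: 0.0854
```

```bash
python3 - <<'E'
from h import *
s=observe();p=camera_params("wrist");im=read_camera("wrist")[:,:,::-1];cv2.imwrite("pics/w1.png",im)
print(s["time"],s["tcp_pos"],s["tool_rot"],s["joints"],s["force"],s["torque"]);print(p)
E
```

```text
1.8 [0.55292657 0.10356561 0.25573385] [-1.79936524e+02  3.34994204e-02  7.21286779e+01] [-36.52628397  13.10168891  24.95809087 104.79312318  -6.13866468
  63.49584791  62.74204395] [-0.14508749  0.88068025  0.2764261 ] [ 0.07445441  0.04932735 -0.00780102]
{'fov_y': 62.87712516368789, 'cx': 321.4639273919598, 'cy': 232.3391873019997, 'world_from_camera': array([[ 3.06284189e-01, -9.09896590e-01, -2.79782399e-01,
         4.81148398e-01],
       [ 9.51940104e-01,  2.92699797e-01,  9.02045871e-02,
         1.28351965e-01],
       [-1.84594995e-04, -2.93964324e-01,  9.55816375e-01,
         3.74447947e-01],
       [ 0.00000000e+00,  0.00000000e+00,  0.00000000e+00,
         1.00000000e+00]])}
```

View pics/w1.png

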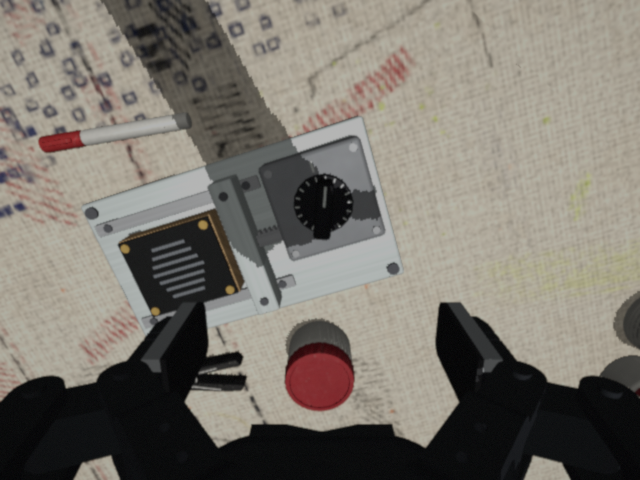

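```bash
python3 - <<'E'
from h import *
p=camera_params("wrist");im=cv2.imread("pics/w1.png")
print("proj",w2px(p,[.553,.1035,.074]), "jar",w2px(p,[.712,.048,.063]))
print("skirt",px2w(p,(324,203),.044),"knobtop",px2w(p,(322,209),.074))
print("tcp proj",w2px(p,[.5529,.1036,.2557]), w2px(p,[.553,.1035,.044]))
cv2.imwrite("pics/w1c.png",cv2.resize(im[130:275,230:410],None,fx=4,fy=4,interpolation=cv2.INTER_CUBIC))
E
```

```text
proj [317.75543397 213.64290148] jar [313.50914277 384.14070757]
skirt [0.55286609 0.10891461 0.044     ] knobtop [0.5504319  0.10783276 0.074     ]
tcp proj [313.36191311 343.35790316] [318.05935614 205.0114424 ]
```

View pics/w1c.png

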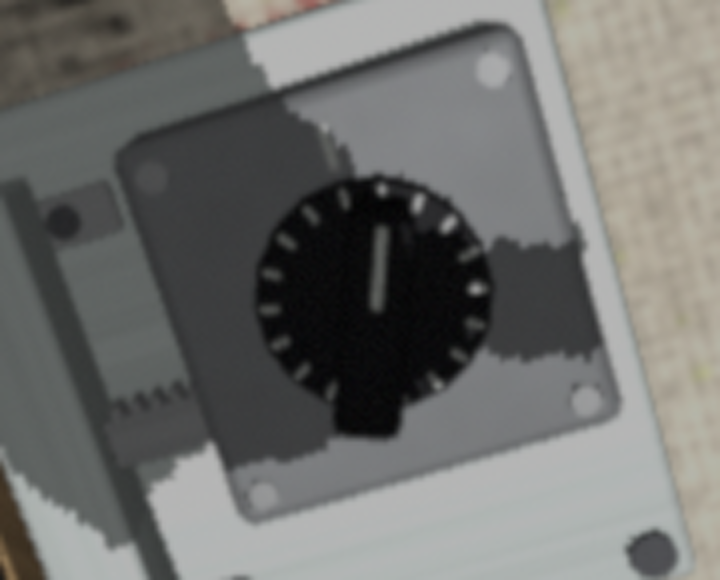

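>>> move_arm --targets "0 0 3 2 -1 35 0.6;0 0 3 2 -1 70 0.6;0 0 3 2 -1 105 0.6;0 0 3 2 -1 135 0.6;0 0 3 2 -1 135 0.6;0 0 3 2 -1 135 0.6"

```text
time: 2.45
tcp_pos: [0.552, 0.108, 0.1212]
tool_rot: [-179.9, 0.0, 69.4]
force: [0.8, 0.6, 0.2]
opening: 0.0508
```

```bash
python3 - <<'E'
from h import *
s=observe();p=camera_params("wrist");im=read_camera("wrist")[:,:,::-1].copy();cv2.imwrite("pics/w2r.png",im)
print(s["tcp_pos"],s["tool_rot"],s["force"],s["torque"],p["world_from_camera"][:3,3])
for z,c in((.047,(0,255,0)),(.077,(0,0,255))):
    u=w2px(p,[*s["tcp_pos"][:2],z]);print(z,u)
    cv2.circle(im,tuple(int(v) for v in u.round()),2,c,-1)
np.save("p2.npy",p["world_from_camera"])
cv2.imwrite("pics/w2.png",cv2.resize(im[0:300,170:470],None,fx=2,fy=2,interpolation=cv2.INTER_CUBIC))
E
```

```text
[0.55204777 0.10796992 0.12117164] [-1.79919416e+02  2.25907406e-02  6.93818496e+01] [0.78418024 0.63151934 0.22054734] [-0.07000131 -0.02825561 -0.04057417] [0.48148677 0.13614436 0.23989884]
0.047 [318.50220665 262.65975197]
0.077 [318.01946402 286.97241032]
```

View pics/w2.png

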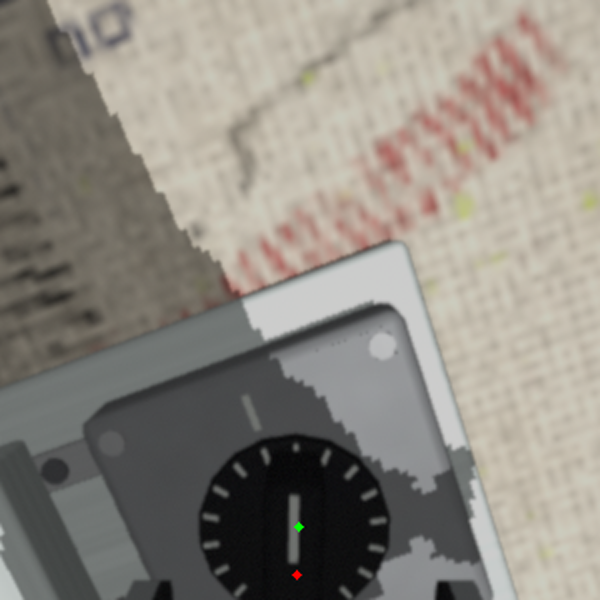

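The knob's pointer is vertical in the image, so the jaws are aligned with it. They sit within about 1 mm of the axis. Next I descend and grip.

>>> move_arm --targets "0 0 0 -0.8 0 20 0.6;0 0 0 -0.8 0 35 0.6;0 0 0 -0.8 0 45 0.6;0 0 0 -0.8 0 45 0.6"

```text
time: 2.9
tcp_pos: [0.5516, 0.1059, 0.0753]
tool_rot: [-179.9, 0.1, 69.3]
force: [0.2, -0.3, -0.3]
opening: 0.0509
```

>>> move_arm --targets "0 0 0 0 0 0 0.3;0 0 0 0 0 0 0;0 0 0 0 0 0 0;0 0 0 0 0 0 0;0 0 0 0 0 0 0;0 0 0 0 0 0 0"

```text
time: 3.5
tcp_pos: [0.5531, 0.105, 0.0773]
tool_rot: [180.0, -0.0, 69.2]
force: [-1.7, -1.6, 5.6]
opening: 0.0127
```

```bash
cat > st.py <<'E'
from h import *
s=observe()
print(s["time"],s["tcp_pos"].round(4),s["tool_rot"].round(2),"F",s["force"].round(2),"T",s["torque"].round(3),"j7",s["joints"][6].round(2),s["joint_efforts"][6],"op",s["opening"].round(4))
E
python3 st.py
```

```text
Traceback (most recent call last):
  File "st.py", line 3, in <module>
    print(s["time"],s["tcp_pos"].round(4),s["tool_rot"].round(2),"F",s["force"].round(2),"T",s["torque"].round(3),"j7",s["joints"][6].round(2),s["joint_efforts"][6],"op",s["opening"].round(4))
                                                                                                                                                                          ^^^^^^^^^^^^^^^^^^
AttributeError: 'float' object has no attribute 'round'
```

```bash
cat > st.py <<'E'
from h import *
import sys
n=int(sys.argv[1]) if len(sys.argv)>1 else 4
S=[]
for i in range(n):
    read_camera("wrist");S.append(observe())
s=S[-1];m=lambda k:np.mean([x[k] for x in S],0)
print(round(s["time"],2),s["tcp_pos"].round(4),s["tool_rot"].round(2),"yaw",m("tool_rot")[2].round(2),"F",m("force").round(2),"T",m("torque").round(3),"Tz",[x["torque"][2].round(3) for x in S],"j7",m("joints")[6].round(2),"op",s["opening"],"e7",m("joint_efforts")[6].round(3))
E
python3 st.py 6
```

```text
3.8 [0.5531 0.105  0.0773] [179.95  -0.    69.21] yaw 69.21 F [-1.59 -2.12  5.65] T [-0.393  0.363 -0.01 ] Tz [np.float64(0.02), np.float64(-0.028), np.float64(-0.008), np.float64(-0.029), np.float64(-0.004), np.float64(-0.009)] j7 65.85 op 0.012820349394546704 e7 -0.005
```

>>> move_arm --targets "0 0 3 0 0 0 0;0 0 6 0 0 0 0;0 0 6 0 0 0 0"

```text
time: 4.1
tcp_pos: [0.5531, 0.1052, 0.0773]
tool_rot: [179.9, -0.0, 63.2]
force: [-1.0, -1.8, 5.6]
opening: 0.0128
```

```bash
python3 st.py 6
```

```text
4.4 [0.5531 0.1052 0.0773] [ 1.7995e+02 -2.0000e-02  6.3210e+01] yaw 63.2 F [-1.55 -2.28  5.83] T [-0.331  0.334 -0.029] Tz [np.float64(-0.021), np.float64(0.0), np.float64(-0.023), np.float64(-0.021), np.float64(-0.038), np.float64(-0.074)] j7 60.63 op 0.013073461547089271 e7 0.018
```

>>> move_arm --targets "0 0 2 0 0 0 0;0 0 4 0 0 0 0;0 0 4 0 0 0 0"

```text
time: 4.7
tcp_pos: [0.5532, 0.1052, 0.0773]
tool_rot: [179.9, -0.0, 59.2]
force: [-1.6, -1.7, 6.4]
opening: 0.0131
```

```bash
python3 st.py 5
```

```text
4.95 [0.5532 0.1053 0.0773] [ 1.7994e+02 -3.0000e-02  5.9200e+01] yaw 59.2 F [-1.85 -1.76  6.02] T [-0.344  0.305 -0.02 ] Tz [np.float64(-0.031), np.float64(-0.035), np.float64(-0.008), np.float64(0.017), np.float64(-0.041)] j7 57.17 op 0.012785523561528197 e7 0.021
```

>>> move_arm --targets "0 0 2 0 0 0 0;0 0 4 0 0 0 0;0 0 6 0 0 0 0;0 0 8 0 0 0 0;0 0 10 0 0 0 0;0 0 10 0 0 0 0"

```text
time: 5.55
tcp_pos: [0.5533, 0.1054, 0.0773]
tool_rot: [179.9, -0.1, 49.2]
force: [-1.0, -1.7, 5.8]
opening: 0.0129
```

```bash
python3 st.py 5
```

```text
5.8 [0.5533 0.1054 0.0773] [ 1.7994e+02 -6.0000e-02  4.9220e+01] yaw 49.22 F [-1.35 -2.05  5.29] T [-0.312  0.269 -0.01 ] Tz [np.float64(-0.006), np.float64(-0.043), np.float64(-0.038), np.float64(0.007), np.float64(0.03)] j7 48.53 op 0.012786289060904973 e7 -0.004
```

```bash
python3 - <<'E'
from h import *
t=read_camera("top")[:,:,::-1];s=read_camera("scene")[:,:,::-1]
cv2.imwrite("pics/t3.png",t);cv2.imwrite("pics/s3.png",s)
a=cv2.resize(t[200:310,260:370],(550,550),interpolation=cv2.INTER_CUBIC)[:, :390]
b=cv2.resize(s[180:290,255:365],(550,550),interpolation=cv2.INTER_CUBIC)[:, :400]
cv2.imwrite("pics/c3.png",np.hstack([a,b]))
E
```

```text
(no output)
```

View pics/c3.png

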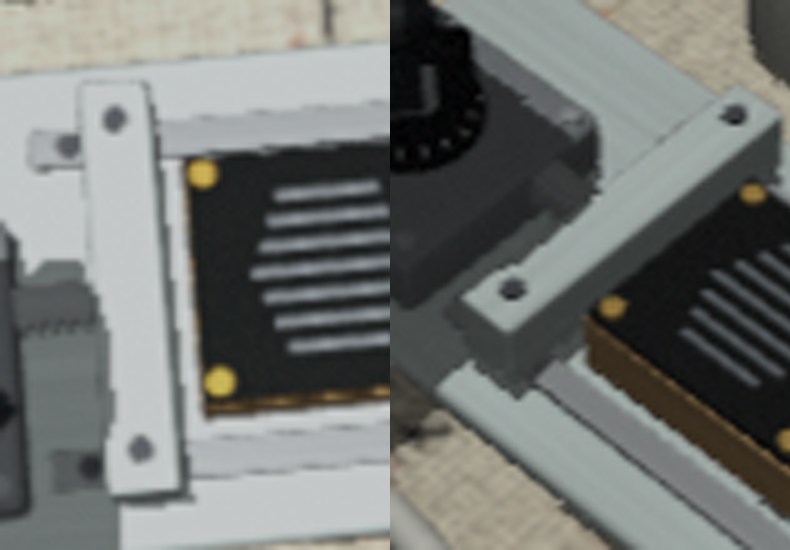

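```bash
python3 - <<'E'
from h import *
p=camera_params("top");q=camera_params("scene");d=np.array([.017,1,0])
for dz in(0,.003):
  c=lambda x,y,z:px2w(p,(260+(x-2)/5,200+(y-2)/5),z+dz)
  g=lambda x,y,z:px2w(q,(255+(x-2)/5,180+(y-2)/5),z+dz)
  A,B=c(147,85,.048),c(180,488,.048);L,L2=c(80,85,.048),c(110,492,.048);C,D=c(184,165,.038),c(205,405,.038)
  print("top: gap",((A+B)/2-(C+D)/2)@d,"barwidth",((L+L2)/2-(A+B)/2)@d,"len",np.linalg.norm(A-B), "blk",np.linalg.norm(C-D))
  A,B=g(120,333,.048),g(390,122,.048);C,D=g(195,318,.038),g(355,187,.038)
  print("scene: A,B,C,D",A.round(4),B.round(4),C.round(4),D.round(4),"gap",((A+B)/2-(C+D)/2)@d,"len",np.linalg.norm(A-B))
E
```

```text
top: gap 0.009179137715829719 barwidth 0.020826195748640742 len 0.12574144620599256 blk 0.0757908919030225
scene: A,B,C,D [0.5075 0.0077 0.048 ] [0.6315 0.0053 0.048 ] [0.5332 0.0006 0.038 ] [6.089e-01 4.000e-04 3.800e-02] gap 0.0059688272930438395 len 0.12396062740214213
top: gap 0.009145952573058775 barwidth 0.020753042575984544 len 0.12529977237197293 blk 0.07552775313863115
scene: A,B,C,D [0.5059 0.0059 0.051 ] [0.6293 0.0035 0.051 ] [ 0.5315 -0.0011  0.041 ] [ 0.6068 -0.0013  0.041 ] gap 0.005913840570696425 len 0.1233875014650935
```

>>> move_arm --targets "0 0 2 0 0 0 0;0 0 4 0 0 0 0;0 0 6 0 0 0 0;0 0 8 0 0 0 0;0 0 10 0 0 0 0;0 0 12 0 0 0 0;0 0 14 0 0 0 0;0 0 16 0 0 0 0;0 0 18 0 0 0 0;0 0 20 0 0 0 0;0 0 20 0 0 0 0"

```text
time: 7.0
tcp_pos: [0.5537, 0.1057, 0.0773]
tool_rot: [179.9, -0.1, 29.2]
force: [-0.6, -0.8, 5.3]
opening: 0.0124
```

```bash
python3 st.py 4
```

```text
7.2 [0.5537 0.1057 0.0773] [ 1.7995e+02 -1.3000e-01  2.9220e+01] yaw 29.22 F [-0.48 -1.41  5.13] T [-0.289  0.084 -0.015] Tz [np.float64(-0.043), np.float64(0.04), np.float64(0.01), np.float64(-0.067)] j7 31.33 op 0.012939122750378968 e7 -0.008
```

>>> move_arm --targets "0 0 0 0 0 0 0.3;0 0 0 0 0 0 0.6;0 0 0 0 0 0 0.6;0 0 0 0 0 -20 0.6;0 0 0 0 0 -55 0.6;0 0 0 0 0 -85 0.6;0 0 0 -7 35 -85 0.6;0 0 0 -15 75 -85 0.6;0 0 0 -23 115 -85 0.6;0 0 0 -30 150 -85 0.6;0 0 0 -35 173 -85 0.6;0 0 0 -35 173 -85 0.6"

```text
time: 8.4
tcp_pos: [0.6067, -0.0681, 0.1616]
tool_rot: [179.8, 0.0, 28.8]
force: [0.0, -0.5, -0.5]
opening: 0.0512
```

```bash
python3 - <<'E'
from h import *
s=observe();p=camera_params("wrist");im=read_camera("wrist")[:,:,::-1].copy();cv2.imwrite("pics/w4r.png",im)
np.save("p4.npy",p["world_from_camera"]);print(s["tcp_pos"],s["tool_rot"],p["world_from_camera"].round(3))
u=w2px(p,[.57,.003,.04]).round().astype(int);print(u)
x0,y0=max(0,u[0]-150),max(0,u[1]-150);print(x0,y0)
cv2.imwrite("pics/w4.png",cv2.resize(im[y0:y0+300,x0:x0+300],None,fx=2,fy=2,interpolation=cv2.INTER_CUBIC))
E
```

```text
[ 0.60665353 -0.06812706  0.16157208] [1.79791898e+02 4.50944423e-02 2.88123729e+01] [[ 0.876 -0.461 -0.143  0.57 ]
 [ 0.483  0.836  0.262  0.   ]
 [-0.001 -0.299  0.954  0.28 ]
 [ 0.     0.     0.     1.   ]]
[324 105]
174 0
```

View pics/w4.png

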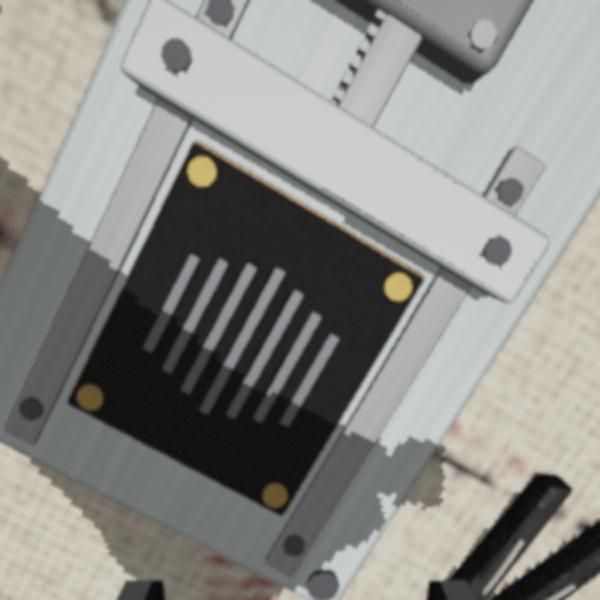

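```bash
python3 - <<'E'
from h import *
p=camera_params("wrist");p["world_from_camera"]=np.load("p4.npy")
c=lambda x,y,z:px2w(p,(174+(x-.5)/2,(y-.5)/2),z)
for zb,zk in((.048,.038),(.048,.041)):
  A,B=c(124,69,zb),c(512,301,zb);C,D=c(199,141,zk),c(426,273,zk);E,F=c(68,402,zk),c(281,514,zk)
  e=(B-A)/np.linalg.norm(B-A);d=np.array([-e[1],e[0],0])
  print(A.round(4),B.round(4),"len",np.linalg.norm(B-A),"blk",np.linalg.norm(D-C),np.linalg.norm(E-C),"gap",(A-C)@d,(A-D)@d,"d",d.round(3))
E
```

```text
[0.5112 0.0115 0.048 ] [0.6359 0.0105 0.048 ] len 0.1246672699170661 blk 0.07616638227286886 0.08811867852785267 gap 0.005883184463911996 0.005275545058737607 d [0.008 1.    0.   ]
[0.5112 0.0115 0.048 ] [0.6359 0.0105 0.048 ] len 0.1246672699170661 blk 0.07522191235975104 0.08702599907834034 gap 0.0059453005773408025 0.0053451959548236234 d [0.008 1.    0.   ]
```

>>> move_arm --targets "0 0 0 7 -35 0 0.6;0 0 0 15 -75 0 0.6;0 0 0 23 -115 0 0.6;0 0 0 30 -150 0 0.6;0 0 0 35 -173 0 0.6;0 0 0 35 -173 0 0.6;0 0 0 35 -173 30 0.6;0 0 0 35 -173 65 0.6;0 0 0 35 -173 83 0.6;0 0 0 35 -173 83 0.6;0 0 0 35 -173 83 0;0 0 0 35 -173 83 0"

```text
time: 9.65
tcp_pos: [0.5538, 0.106, 0.0797]
tool_rot: [180.0, -0.2, 29.2]
force: [0.1, -0.3, -0.3]
opening: 0.0231
```

>>> move_arm --targets "0 0 0 0 0 0 0;0 0 0 0 0 0 0;0 0 0 0 0 0 0"

```text
time: 9.95
tcp_pos: [0.5536, 0.1059, 0.08]
tool_rot: [180.0, -0.1, 29.2]
force: [-1.5, -0.7, 5.5]
opening: 0.0127
```

```bash
python3 st.py 4
```

```text
10.15 [0.5536 0.1058 0.08  ] [-1.800e+02 -1.300e-01  2.923e+01] yaw 29.24 F [-2.15 -0.5   6.38] T [-0.12   0.404  0.004] Tz [np.float64(0.005), np.float64(0.002), np.float64(0.028), np.float64(-0.018)] j7 31.55 op 0.012692353896402383 e7 -0.014
```

>>> move_arm --targets "0 0 3 0 0 0 0;0 0 6 0 0 0 0;0 0 9 0 0 0 0;0 0 12 0 0 0 0;0 0 15 0 0 0 0;0 0 18 0 0 0 0;0 0 20 0 0 0 0;0 0 20 0 0 0 0"

```text
time: 10.95
tcp_pos: [0.5541, 0.106, 0.0801]
tool_rot: [-180.0, -0.2, 9.2]
force: [-1.3, -0.8, 5.5]
opening: 0.0127
```

```bash
python3 st.py 4
```

```text
11.15 [0.5541 0.106  0.0801] [-179.96   -0.19    9.24] yaw 9.24 F [-1.47 -0.03  5.71] T [-0.091  0.214 -0.034] Tz [np.float64(-0.052), np.float64(-0.005), np.float64(-0.072), np.float64(-0.009)] j7 14.49 op 0.012526720115221546 e7 0.004
```

>>> move_arm --targets "0 0 3 0 0 0 0;0 0 6 0 0 0 0;0 0 8 0 0 0 0;0 0 10 0 0 0 0;0 0 11 0 0 0 0;0 0 12 0 0 0 0;0 0 12 0 0 0 0"

```text
time: 11.85
tcp_pos: [0.5544, 0.106, 0.0801]
tool_rot: [-179.9, -0.2, -2.8]
force: [-0.4, -0.2, 5.3]
opening: 0.0126
```

```bash
python3 st.py 3
```

```text
12.0 [0.5544 0.106  0.0801] [-179.92   -0.22   -2.77] yaw -2.77 F [ 0.1  -0.84  5.27] T [-0.083  0.062 -0.036] Tz [np.float64(-0.039), np.float64(-0.028), np.float64(-0.041)] j7 4.33 op 0.013084647767050562 e7 0.032
```

>>> move_arm --targets "0 0 0.5 0 0 0 0;0 0 1 0 0 0 0;0 0 1 0 0 0 0"

```text
time: 12.3
tcp_pos: [0.5544, 0.106, 0.08]
tool_rot: [-179.9, -0.2, -3.8]
force: [-0.3, -0.5, 5.3]
opening: 0.0125
```

```bash
python3 st.py 3
```

```text
12.45 [0.5544 0.106  0.0801] [-179.92   -0.22   -3.76] yaw -3.77 F [-0.02 -0.76  5.62] T [-0.086  0.04  -0.027] Tz [np.float64(-0.074), np.float64(0.037), np.float64(-0.043)] j7 3.49 op 0.01275515157575824 e7 0.021
```

>>> move_arm --targets "0 0 0.5 0 0 0 0;0 0 1 0 0 0 0;0 0 1 0 0 0 0"

```text
time: 12.75
tcp_pos: [0.5545, 0.106, 0.0801]
tool_rot: [-179.9, -0.2, -4.8]
force: [-0.1, 0.8, 5.4]
opening: 0.0126
```

```bash
python3 st.py 3
```

```text
12.9 [0.5545 0.106  0.0801] [-179.91   -0.23   -4.77] yaw -4.77 F [-0.08 -0.65  4.99] T [-0.086  0.064 -0.037] Tz [np.float64(-0.07), np.float64(-0.005), np.float64(-0.037)] j7 2.64 op 0.012882841976760975 e7 0.023
```

>>> move_arm --targets "0 0 0.5 0 0 0 0;0 0 0.9 0 0 0 0;0 0 0.9 0 0 0 0"

```text
time: 13.2
tcp_pos: [0.5545, 0.106, 0.08]
tool_rot: [-179.9, -0.2, -5.7]
force: [-0.4, -0.3, 5.5]
opening: 0.0126
```

```bash
python3 st.py 3
```

```text
13.35 [0.5545 0.106  0.08  ] [-179.91   -0.22   -5.67] yaw -5.67 F [-0.49 -0.15  5.81] T [-0.117  0.031 -0.033] Tz [np.float64(0.005), np.float64(-0.027), np.float64(-0.076)] j7 1.88 op 0.012666144330189087 e7 0.01
```

>>> move_arm --targets "0 0 0.5 0 0 0 0;0 0 0.9 0 0 0 0;0 0 0.9 0 0 0 0"

```text
time: 13.65
tcp_pos: [0.5545, 0.106, 0.0801]
tool_rot: [-179.9, -0.2, -6.6]
force: [0.2, -0.3, 5.9]
opening: 0.0123
```

```bash
python3 st.py 3
```

```text
13.8 [0.5545 0.106  0.0801] [-179.9    -0.23   -6.57] yaw -6.57 F [-0.41 -0.37  6.05] T [-0.097  0.067 -0.013] Tz [np.float64(-0.01), np.float64(-0.006), np.float64(-0.024)] j7 1.12 op 0.012369397358442145 e7 0.025
```

>>> move_arm --targets "0 0 0.5 0 0 0 0;0 0 0.9 0 0 0 0;0 0 0.9 0 0 0 0"

```text
time: 14.1
tcp_pos: [0.5545, 0.106, 0.08]
tool_rot: [-179.9, -0.2, -7.5]
force: [0.2, 0.2, 5.4]
opening: 0.0128
```

```bash
python3 st.py 3
```

```text
14.25 [0.5545 0.106  0.08  ] [-179.91   -0.22   -7.46] yaw -7.46 F [ 0.04 -0.11  5.48] T [-0.083  0.02   0.012] Tz [np.float64(0.015), np.float64(0.049), np.float64(-0.027)] j7 0.36 op 0.012484148649521583 e7 -0.007
```

>>> move_arm --targets "0 0 0.5 0 0 0 0;0 0 0.9 0 0 0 0;0 0 0.9 0 0 0 0"

```text
time: 14.55
tcp_pos: [0.5546, 0.106, 0.0801]
tool_rot: [-179.9, -0.2, -8.3]
force: [0.1, -0.3, 6.1]
opening: 0.0126
```

```bash
python3 st.py 3
```

```text
14.7 [0.5545 0.106  0.0801] [-179.91   -0.23   -8.32] yaw -8.32 F [-0.48 -0.15  5.48] T [-0.102  0.029  0.098] Tz [np.float64(0.063), np.float64(0.078), np.float64(0.152)] j7 -0.37 op 0.01258147727315178 e7 -0.129
```

The bar has come up solid: the torque moved about 0.13 N m from its baseline, which is roughly 17 N on the block. I'll hold briefly to confirm the reading.

```bash
python3 st.py 8
```

```text
15.1 [0.5546 0.106  0.0801] [-179.91   -0.23   -8.32] yaw -8.32 F [-0.1  -0.46  5.43] T [-0.132  0.015  0.131] Tz [np.float64(0.137), np.float64(0.126), np.float64(0.134), np.float64(0.154), np.float64(0.131), np.float64(0.099), np.float64(0.155), np.float64(0.115)] j7 -0.37 op 0.012610414057310759 e7 -0.128
```

>>> move_arm --targets "0 0 -3 0 0 0 0;0 0 -6 0 0 0 0;0 0 -9 0 0 0 0;0 0 -12 0 0 0 0;0 0 -15 0 0 0 0;0 0 -18 0 0 0 0;0 0 -21 0 0 0 0;0 0 -24 0 0 0 0;0 0 -27 0 0 0 0;0 0 -30 0 0 0 0;0 0 -30 0 0 0 0"

```text
time: 16.2
tcp_pos: [0.5538, 0.1059, 0.08]
tool_rot: [-180.0, -0.2, 21.7]
force: [-0.1, -0.3, 7.6]
opening: 0.0129
```

>>> move_arm --targets "0 0 -3 0 0 0 0;0 0 -6 0 0 0 0;0 0 -9 0 0 0 0;0 0 -12 0 0 0 0;0 0 -15 0 0 0 0;0 0 -18 0 0 0 0;0 0 -21 0 0 0 0;0 0 -24 0 0 0 0;0 0 -27 0 0 0 0;0 0 -29 0 0 0 0;0 0 -29 0 0 0 0"

```text
time: 17.3
tcp_pos: [0.5532, 0.1055, 0.08]
tool_rot: [180.0, -0.1, 50.6]
force: [-2.8, -1.4, 8.2]
opening: 0.0128
```

```bash
python3 st.py 4
```

```text
17.5 [0.5532 0.1055 0.08  ] [ 1.7999e+02 -7.0000e-02  5.0610e+01] yaw 50.61 F [-2.85 -1.01  8.59] T [-0.239  0.586 -0.002] Tz [np.float64(-0.007), np.float64(0.026), np.float64(-0.046), np.float64(0.021)] j7 49.92 op 0.012723968988040386 e7 0.013
```

>>> move_arm --targets "0 0 0 0 0 0 0.2;0 0 0 0 0 0 0.4;0 0 0 0 0 0 0.6;0 0 0 0 0 0 0.6;0 0 0 0 0 -20 0.6;0 0 0 0 0 -50 0.6;0 0 0 0 0 -85 0.6;0 0 0 0 0 -120 0.6;0 0 0 0 0 -120 0.6;0 0 0 0 0 -120 0.6"

```text
time: 18.5
tcp_pos: [0.5531, 0.1061, 0.1991]
tool_rot: [180.0, -0.1, 50.7]
force: [-0.2, -0.8, -0.9]
opening: 0.0513
```

```bash
python3 st.py 2; python3 - <<'E'
from h import *
p=camera_params("wrist");im=read_camera("wrist")[:,:,::-1].copy()
np.save("p5.npy",p["world_from_camera"])
cv2.imwrite("pics/w5.png",cv2.resize(im[0:440],(800,550),interpolation=cv2.INTER_CUBIC))
t=read_camera("top")[:,:,::-1];a=cv2.resize(t[195:330,190:390],None,fx=4,fy=4,interpolation=cv2.INTER_CUBIC)
cv2.imwrite("pics/t5.png",a)
E
```

```text
18.6 [0.5514 0.1058 0.197 ] [-1.7992e+02  1.2000e-01  5.0660e+01] yaw 50.66 F [-0.69  0.13 -0.83] T [-0.039 -0.003 -0.049] Tz [np.float64(-0.04), np.float64(-0.058)] j7 44.75 op 0.05095253396394356 e7 -0.0
```

View pics/w5.png

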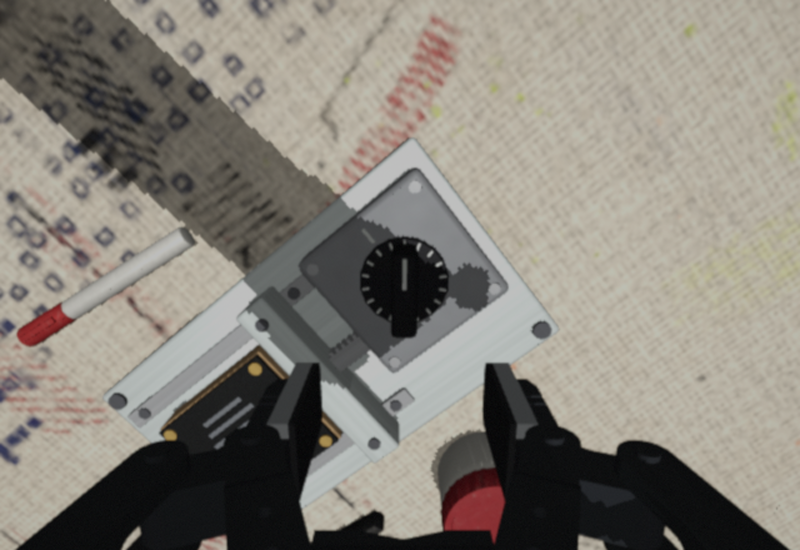

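View pics/t5.png

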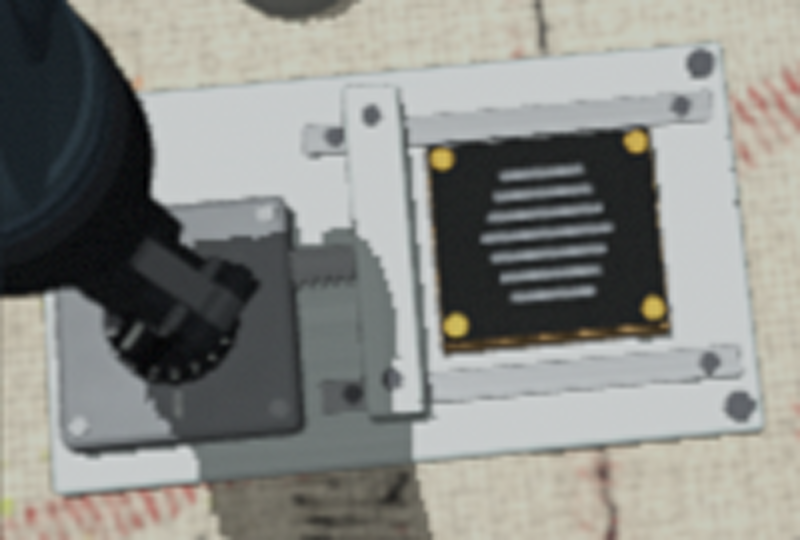

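```bash
python3 -c "
from bench import *
print(hand_in())"
```

```text
the job is handed in; nothing more can be done
None
```

I wound the bar onto the block, turned the knob back three clicks, let go, and lifted the arm clear. The job is handed in at about 18.7 s; no verdict is reported.

- **Touch:** the bar came up solid at tool yaw −8.3°. I held it there for about 0.5 s. The knob torque was 0.13–0.16 N m above its free-turning level, about 17–21 N on the block, inside the 9–28 N window.
- **Back-off:** I turned back 59° to yaw 50.6° and released. The wrist picture shows the knob still lined up with the tool, so it sits in its notch. The gap works out at about 7.5–7.6 mm; the allowed range is 6.2–9.5 mm.
- **Last checks:** the top picture shows the bar about 2.4 mm nearer the block than at the start, which fits one net click (2.62 mm). In my last pictures the marker looked undisturbed. The jar and clamp were only partly in view, and I did not measure any of the three again.
- **Disagreements:**
  - Camera gap estimates were off: known parts measured up to about 5% too small. The top and wrist views put the gap about 0.7–1.7 mm larger than the touch angle implies, and the scene view about 1.5 mm smaller. I relied on the touch angle.
  - The fingertips appeared to rest on the knob's skirt with 5–8 N while gripping.

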